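Pin the stop arm and index the slide to its detent

TASK

Take the headed steel pin out of its wooden stand and push it down through the lined-up holes of the carriage's fork and the stop arm's lug until its head sits home on the fork. Then, holding the pin by its head, slide the carriage to the left along its rail until you feel its spring ball drop into the notch of the strip beside the rail, and stop there. Finish while still holding the pin's head, pin fully home and ball in the notch; leave the wax tin, tape measure, offcut and screwdriver where they lie.

Things in the scene. Friction and masses are not known exactly. Their poses are not given: they have to be found in the camera images.
- pin_head (a point): middle of the grip head of the loose steel pin that starts upright in the stand; z runs up the pin. Round knob 18 mm thick, 44 mm tall (22 mm above to 22 mm below this point), on a flange 26 mm wide and 4 mm thick whose underside, the seating face, is 26 mm below this point. Below it the shank: 12 mm thick, 38 mm long, last 8 mm tapered. About 90 g
- pin_stand: fixed wooden block 64 x 64 x 46 mm tall with an upright 15 mm hole, 42 mm deep, in the middle of its top; origin at the centre of its underside. The pin stands in the hole with its flange resting on the block's top
- slide_base: indexing slide, fixed on the bench: dark steel plate 112 x 300 x 12 mm with an aluminium rail along its y axis; origin at the centre of its underside; x points away from the robot, y to the left along the rail; yaw up to 0.35 either way. On it, along the rail's far side, lies a steel strip with one cross slot 13 mm wide: the notch
- fork_seat (a point): centre of the upper mouth of the fork's hole, 57 mm above the bench, on the robot's side of the carriage; axes parallel to slide_base. Two fork cheeks with the stop arm's lug between (27 mm in all) have one 15 mm hole in line, straight down, open for 18 mm below. The pin is home when its flange rests here. Within 60 mm nothing rises above this level
- carriage (a joint): carriage's place on the rail, m: 0 at the right end, 0.15 at the left end stop, growing along +y of slide_base. Starts at 0 to 0.02. Sliding takes 2 to 3 N; it stays where it is left. The notch comes at 0.055 to 0.115, elsewhere each time
- plunger (a joint): how far the spring ball (16 mm, under the ear on the carriage's far side) has sunk below the strip's flat top, m: 0 on the flat, about 0.0035 in the middle of the notch. The ball pulls the carriage in over the notch's last 6 mm; pushing on out of it takes about 6 N more than sliding, so it is felt as a soft stop. It may also be met coming back from beyond
- wax_tin: bystander: flat round tin 71 mm across, 28 mm tall, lying loose behind the slide; origin at the centre of its underside
- tape_measure: bystander: tape measure 36 x 87 x 64 mm standing loose behind the slide; origin at the centre of its underside
- offcut: bystander: wooden offcut 60 x 70 x 45 mm, loose, beyond the pin stand; origin at the centre of its underside
- screwdriver_b: bystander: screwdriver 170 mm long, 28 mm thick, lying loose to the right near the bench's front edge; origin at the centre of its underside

How it is judged:
By the outcome, as a careful person would: the job done as asked, in the order asked, and still so for the second after the job is handed in, while the arm keeps its last pose, push and grip.
It also fails if it takes over 51 s, if anything falls off the work surface, if the arm or the gripper's body presses on something with over 40 N, if the wrist force passes 120 N, or if a joint passes its speed limit or range.

ROBOT

A 7-joint arm with a two-finger parallel gripper is mounted at the origin on a cart in front of the work surface, level with it; the furniture and walls round the work are solid. World frame = base frame: x ahead of the robot, y to its left, z up, the work surface at z = 0. Lengths are in m, angles in rad, forces in N, time in s.
With the tool pointing down it reaches from about 0.4 to 0.875 m from the base axis. Payload 19.3 kg.
Tool frame: the origin (TCP) lies at the very end of the fingers, on their centre line; the grasp point (between the pads) lies 19 mm behind it; z points along the fingers, y is the direction in which the jaws open and shut (so a half turn about z gives the same grasp; the last joint's range is limited). The gripper opens to 85 mm and grips with 20 to 120 N. Pads are 22 mm wide; open, the fingers measure 114 mm over their backs; the gripper's body (76 mm by 85 mm) begins 54 mm behind the grasp point. The pads swing forward as they close: fully open they stand 13 mm farther back than shut.
Start: joints at [1.045, 0.521, -0.036, 1.599, 0.021, 1.021, -0.113], TCP at [0.275, -0.561, 0.231] pointing down, gripper open.
Joint ranges: [-2.91, 2.91], [-0.3, 2.13], [-1.5, 1.42], [0.17, 2.43], [-1.26, 4.41], [0.16, 1.93], [-2.52, 2.52]. Speed limits (rad/s): [1.89, 1.89, 2.39, 2.39, 3.01, 3.01, 3.01].

INTERFACE

Orientations are given as [roll, pitch, yaw] about the fixed x, y, z axes, in that order (R = Rz(yaw) Ry(pitch) Rx(roll)).
In Python, from workcell import bot, grab_frame, calibration, workorder gives the robot as it stands.
- The arm moves only by the tool move_arm, never from a script. Its arguments are lists of equal length, an entry for each row: "jaw": the closure in counts, from 0 (fully open) to 255 (shut); "dp": the shift along the tool's x, y, z in units of 800 mm (1.0 is 800 mm), a list of three; "rotation": the turn, a rotation vector about the tool's x, y, z in units of pi rad (1.0 is pi rad), a list of three. In form: {"jaw": [jaw, ...], "dp": [[dx, dy, dz], ...], "rotation": [[rx, ry, rz], ...]}. A call has 1 to 10 rows; each row shifts and turns the commanded pose from where the row before left it, along the tool's axes as they then stand; what a row does not reach is not made up. A row lasts 1/8 s, in which the tool goes at most 62.5 mm and 10.7 degrees, less where a joint would pass 70% of its speed; a pose out of reach is approached as far as the arm can. A call with a number of a shift or a turn outside -1 to 1 is refused whole. A call with a gripper value outside its range is refused whole. The fingers move at their own pace and stop on an object; "squeeze" is the grip in N (left out, the last holds). Time passes only in rows, so rows that do not move let the fingers close. It gives the time, the measured TCP pose, the force and the opening at its end, in the units of the state.
- bot.observe(): the state, without advancing time (a new reading comes with each control period).
- grab_frame(name): name is "scene" or "top" or "wrist"; returns the picture (420x560x3 uint8, blue, green, red); there is no depth.
- calibration(name): a dict with "camera_matrix" (3x3 intrinsics, pixels), "T" (4x4, takes a point from camera to world coordinates). Camera axes: x right, y down, z forward; pixel columns grow to the right and rows downward; lengths in m; the calibration is good to about 2 mm. A picture is of the moment at which its call begins: read the wrist's pose just before it. calibration takes no time and is no camera call; for the wrist camera it gives the pose at the moment of the call.
- workorder.job_done(): hands the job in, once; it reports no verdict.
The state is a dict: "clock": time; "qpos": joint angles; "qd": joint speeds; "joint_efforts": joint torques, N m; "position": TCP position; "tool_rot": TCP orientation; "force": force on the tool from outside, world axes, zero at the start; "moment": the same for the moment, N m; "grip_width": finger opening in m.
Only numpy, scipy, OpenCV 4.12 (cv2) and the standard library are available. Lean on these libraries where they do the work, as an engineer would, in place of code of your own. Each camera call takes 0.05 s, during which the arm holds its last target. There are 200 camera calls.

## Working session

There is one attempt and no reset: what is moved stays moved. The work goes in short steps, Python scripts to look and compute and a tool call to move; the robot and the scene stay as the last step left them, time stands still between calls to the robot, and variables do not carry over. Pictures are saved under pics/ and viewed, about 8 in all and at most 12, crops included, and the job is handed in when it is done.

Besides the shell and the picture viewer there is one more tool, called after "Request:" as name(argument=value, ...) on one line, values as JSON. move_arm: Moves the arm, as the interface text tells. Shifts and turns lie within -1 to 1; 1 stands for 800 mm of shift or pi rad of turn. Its arguments: {"type":"object","properties":{"jaw":{"type":"array","items":{"type":"number"}},"dp":{"type":"array","items":{"type":"array","items":{"type":"number","minimum":-1,"maximum":1}}},"rotation":{"type":"array","items":{"type":"array","items":{"type":"number","minimum":-1,"maximum":1}}},"squeeze":{"type":"number"}},"required":["jaw","dp","rotation"]}

```bash
mkdir -p pics; ls; python3 - <<'E'
from workcell import bot, grab_frame, calibration
import cv2,numpy as np
s=bot.observe()
print(s)
for n in("scene","top"):
    cv2.imwrite(f"pics/{n}0.png",grab_frame(n)); c=calibration(n); print(n,np.round(c["camera_matrix"],1).tolist(),np.round(c["T"],3).tolist())
c=calibration("wrist");print(np.round(c["camera_matrix"],1).tolist(),np.round(c["T"],3).tolist())
E
```

```text
pics
{'clock': 0.0, 'qpos': array([ 1.04474172,  0.52198464, -0.03633766,  1.59999104,  0.02121617,
        1.02109655, -0.11281458]), 'qd': array([-1.12128268e-03,  2.52162839e-04,  9.46486088e-05, -3.72304089e-04,
       -1.09425357e-03,  6.07495593e-04, -1.43103370e-03]), 'joint_efforts': array([-4.39119503e-04, -9.27085018e+01,  1.97957464e+00, -3.69938207e+01,
        1.78161910e-02,  7.90146994e-03, -1.25572406e-06]), 'position': array([ 0.27496829, -0.56089945,  0.23075   ]), 'tool_rot': array([-3.14050203e+00,  8.64457516e-05,  4.55847143e-01]), 'force': array([0.32062429, 0.24211328, 0.85568966]), 'moment': array([0.00356158, 0.01221804, 0.00065698]), 'grip_width': 0.08537105257535735}
scene [[447.1, 0.0, 280.0], [0.0, 447.1, 210.5], [0.0, 0.0, 1.0]] [[-0.807, -0.288, 0.515, 0.028], [-0.59, 0.393, -0.705, 0.808], [0.001, -0.873, -0.487, 0.595], [0.0, 0.0, 0.0, 1.0]]
top [[446.8, 0.0, 279.5], [0.0, 446.8, 210.3], [0.0, 0.0, 1.0]] [[-0.007, -0.997, 0.074, 0.475], [-1.0, 0.008, 0.016, 0.03], [-0.017, -0.074, -0.997, 1.404], [0.0, 0.0, 0.0, 1.0]]
[[376.5, 0.0, 269.9], [0.0, 376.5, 209.7], [0.0, 0.0, 1.0]] [[0.441, -0.852, -0.281, 0.348], [-0.897, -0.42, -0.137, -0.526], [-0.001, 0.313, -0.95, 0.374], [0.0, 0.0, 0.0, 1.0]]
```

View pics/top0.png

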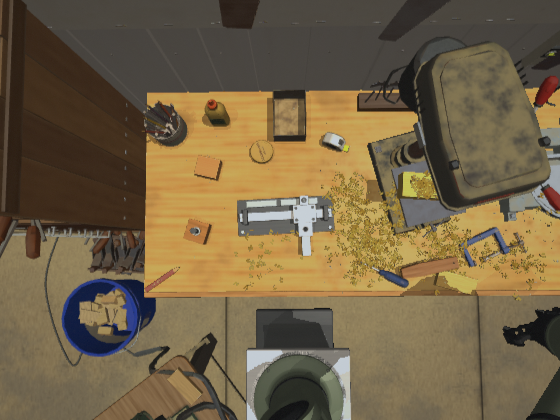

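View pics/scene0.png

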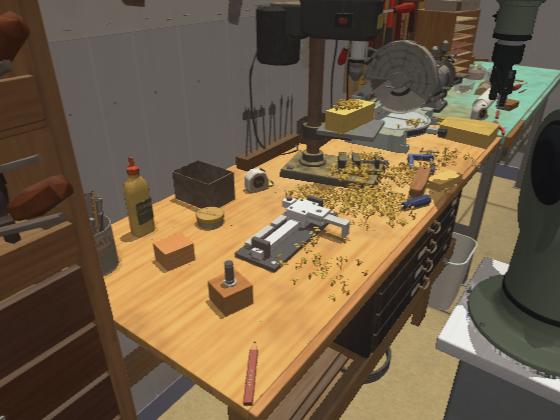

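Top: stand and pin at about (197,231); slide centred near (285,215), with the carriage toward its right end and the fork near (305,230). Scene: pin head at (229,268). I'll enlarge the slide and pin in both views.

```bash
cat > h.py <<'E'
import numpy as np, cv2
from workcell import bot, grab_frame, calibration
def ray(c,u,v,z):
    K,T=np.array(c["camera_matrix"]),np.array(c["T"])
    d=T[:3,:3]@np.linalg.solve(K,[u,v,1]); o=T[:3,3]
    return (o+d*(z-o[2])/d[2]).round(4)
def proj(c,p):
    K,T=np.array(c["camera_matrix"]),np.array(c["T"])
    q=K@(T[:3,:3].T@(np.array(p)-T[:3,3])); return (q[:2]/q[2]).round(1)
def delta(target,s=None):
    """shift in tool axes, units of 800 mm"""
    from scipy.spatial.transform import Rotation as R
    s=s or bot.observe()
    return (R.from_euler('xyz',s['tool_rot']).as_matrix().T@(np.array(target)-s['position'])/0.8).round(4)
E
python3 - <<'E'
from h import *
t=cv2.imread('pics/top0.png');s=cv2.imread('pics/scene0.png')
a=cv2.resize(t[185:260,180:340],(800,375),interpolation=cv2.INTER_CUBIC)
b=cv2.resize(s[190:310,200:360],(300,225),interpolation=cv2.INTER_CUBIC)
im=np.zeros((600,800,3),np.uint8);im[:375]=a;im[375:,:300]=b
cv2.imwrite('pics/crop.png',im)
c=calibration('top');d=calibration('scene')
print(ray(c,196,231,.09),ray(d,229,263,.095),ray(c,306,230,.057),ray(c,285,215,.012))
E
```

```text
[0.5134 0.2982 0.09  ] [0.5133 0.3069 0.095 ] [ 0.515  -0.0272  0.057 ] [0.5636 0.0358 0.012 ]
```

View pics/crop.png

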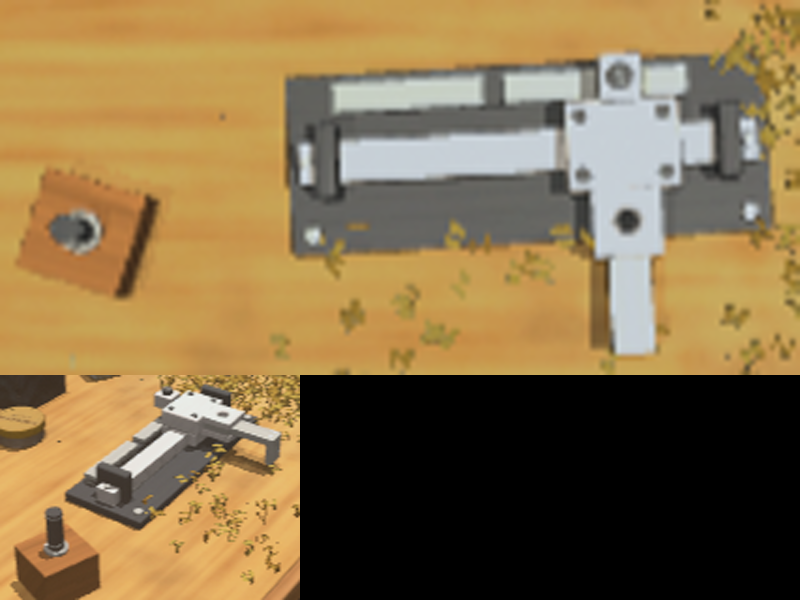

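```bash
python3 - <<'E'
from h import *
c=calibration('top');d=calibration('scene')
f=lambda u,v:(180+u/5-.4,185+v/5-.4)
g=lambda u,v:(200+u/1.875-.25,190+v/1.875-.25)
print('pin flange',ray(c,*f(83,232),.049),ray(d,*g(57,173),.049),'top',ray(c,*f(60,228),.094),ray(d,*g(55,135),.094))
print('hole',ray(c,*f(627,220),.057),ray(d,*g(224,38),.057))
print('slot/ball',ray(c,*f(494,90),.02),ray(c,*f(620,75),.05))
A,B,C,D=[ray(c,*f(*p),.012) for p in((287,76),(293,255),(772,232),(768,55))]
print(A,B,C,D); 
for p,q in((C,B),(D,A)): v=q-p; print('yaw',np.arctan2(-v[0],v[1]))
s=bot.observe()
s1=dict(s);s1['position']=np.array([.46,-.16,.23]);
print(delta(s1['position'],s)/7, delta([.51,.30,.20],s1)/8)
E
```

```text
pin flange [0.5146 0.3059 0.049 ] [0.5141 0.3064 0.049 ] top [0.5157 0.3104 0.094 ] [0.5169 0.3028 0.094 ]
hole [ 0.5192 -0.0243  0.057 ] [ 0.5194 -0.0296  0.057 ]
slot/ball [0.6019 0.056  0.02  ] [ 0.6076 -0.0213  0.05  ]
[0.6125 0.1859 0.012 ] [0.5004 0.1821 0.012 ] [ 0.5126 -0.116   0.012 ] [ 0.6231 -0.1153  0.012 ]
yaw 0.040903037470233036
yaw 0.03517804501136434
[ 0.06118571 -0.04972857  0.00018571] [ 0.03865   -0.0610875  0.00475  ]
```

Request:
move_arm(jaw=[0,0,0,0,0,0,0,0], dp=[[0.0535,-0.0435,0],[0.0535,-0.0435,0],[0.0535,-0.0435,0],[0.0535,-0.0435,0],[0.0535,-0.0435,0],[0.0535,-0.0435,0],[0.0535,-0.0435,0],[0.0535,-0.0435,0]], rotation=[[0,0,0],[0,0,0],[0,0,0],[0,0,0],[0,0,0],[0,0,0],[0,0,0],[0,0,0]], squeeze=80)

```text
clock: 1.1
position: [0.4604, -0.1588, 0.2313]
tool_rot: [-3.142, 0.0, 0.456]
force: [1.5, -1.0, -0.3]
grip_width: 0.0856
```

Request:
move_arm(jaw=[0,0,0,0,0,0,0,0,0], dp=[[0.0386,-0.061,0.004],[0.0386,-0.061,0.004],[0.0386,-0.061,0.004],[0.0386,-0.061,0.004],[0.0386,-0.061,0.004],[0.0386,-0.061,0.004],[0.0386,-0.061,0.004],[0.0386,-0.061,0.004],[0,0,0]], rotation=[[0,0,0],[0,0,0],[0,0,0],[0,0,0],[0,0,0],[0,0,0],[0,0,0],[0,0,0],[0,0,0]])

```text
clock: 2.22
position: [0.5086, 0.3034, 0.2048]
tool_rot: [-3.139, 0.001, 0.461]
force: [-0.4, -1.3, -0.7]
grip_width: 0.0851
```

Request:
move_arm(jaw=[0,0,0,0,0,0,0,0], dp=[[0,0,0],[0,0,0],[0,0,0],[0,0,0],[0,0,0],[0,0,0],[0,0,0],[0,0,0]], rotation=[[0,0,-0.0578],[0,0,-0.0578],[0,0,-0.0578],[0,0,-0.0578],[0,0,-0.0578],[0,0,-0.0578],[0,0,-0.0578],[0,0,-0.0578]])

```text
clock: 3.22
position: [0.51, 0.298, 0.2055]
tool_rot: [-3.141, 0.0, 1.914]
force: [-0.1, -0.1, -0.2]
grip_width: 0.0849
```

Request:
move_arm(jaw=[0,0,0,0,0,0,0,0], dp=[[0,0,0],[0,0,0],[0,0,0],[0,0,0],[0,0,0],[0,0,0],[0,0,0],[0,0,0]], rotation=[[0,0,-0.0578],[0,0,-0.0578],[0,0,-0.0578],[0,0,-0.0578],[0,0,-0.0578],[0,0,-0.0578],[0,0,-0.0578],[0,0,0]])

```text
clock: 4.22
position: [0.5101, 0.298, 0.2053]
tool_rot: [-3.141, -0.001, -3.105]
force: [-0.5, 0.7, 0.8]
grip_width: 0.0852
```

```bash
python3 - <<'E'
from h import *
import pickle
c=calibration('wrist');cv2.imwrite('pics/w1.png',grab_frame('wrist'));pickle.dump(c,open('c1.pkl','wb'))
print(c['T'].round(3).tolist() if hasattr(c['T'],'round') else c['T'])
print(proj(c,[.5145,.306,.05]),proj(c,[.5145,.306,.094]))
E
```

```text
[[-0.038, 0.95, 0.311, 0.431], [0.999, 0.036, 0.012, 0.295], [0.0, 0.312, -0.95, 0.348], [0.0, 0.0, 0.0, 1.0]]
[279.2 193.9] [280.6 210.8]
```

View pics/w1.png

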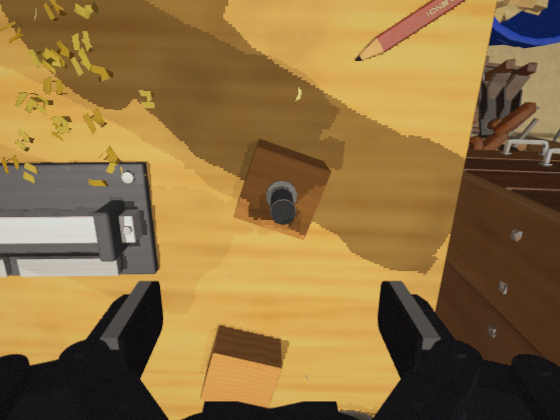

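Wrist: head's top at about (285,213), flange at (282,194), a few px from predicted.

```bash
python3 - <<'E'
from h import *
import pickle
c=pickle.load(open('c1.pkl','rb'))
print(ray(c,284.5,213,.094),ray(c,282,194,.05))
im=cv2.imread('pics/w1.png')
g=im[185:235,260:310].max(2); m=((g<60)*255).astype(np.uint8)
n,l,st,ce=cv2.connectedComponentsWithStats(m);print(st[1:4].tolist(),ce[1:4]+[260,185])
P=[.5150,.3080,.081];s=bot.observe();print(delta(P,s),s['position'])
E
```

```text
[0.5161 0.3088 0.094 ] [0.5145 0.3083 0.05  ]
[[11, 3, 22, 18, 206], [12, 16, 23, 23, 427]] [[280.79126214 195.22330097]
 [282.80093677 212.03044496]]
[-0.0067  0.0121  0.1555] [0.51007464 0.29814364 0.20539218]
```

Request:
move_arm(jaw=[0,0,0,0,0,0], dp=[[-0.0065,0.0123,0],[0,0,0.05],[0,0,0.05],[0,0,0.05],[0,0,0.035],[0,0,0]], rotation=[[0,0,0],[0,0,0],[0,0,0],[0,0,0],[0,0,0],[0,0,0]])

```text
clock: 5.03
position: [0.514, 0.3089, 0.0562]
tool_rot: [-3.14, -0.002, -3.105]
force: [0.0, 0.5, 0.6]
grip_width: 0.0855
```

Request:
move_arm(jaw=[150,255,255,255,255,255], dp=[[0,0,0],[0,0,0],[0,0,0],[0,0,0],[0,0,0],[0,0,0]], rotation=[[0,0,0],[0,0,0],[0,0,0],[0,0,0],[0,0,0],[0,0,0]], squeeze=60)

```text
clock: 5.78
position: [0.5151, 0.3089, 0.0583]
tool_rot: [3.141, 0.001, -3.104]
force: [-1.4, -2.3, 6.6]
grip_width: 0.0165
```

Request:
move_arm(jaw=[255,255,255,255,255,255], dp=[[0,0,-0.01],[0,0,-0.02],[0,0,-0.03],[0,0,-0.03],[0,0,-0.02],[0,0,0]], rotation=[[0,0,0],[0,0,0],[0,0,0],[0,0,0],[0,0,0],[0,0,0]])

```text
clock: 6.52
position: [0.5154, 0.309, 0.1471]
tool_rot: [3.141, 0.002, -3.104]
force: [0.4, 0.6, -1.4]
grip_width: 0.0163
```

```bash
python3 - <<'E'
from h import *
s=bot.observe();print(s['position'],s['tool_rot'],s['force'],s['qpos'].round(2),s['grip_width'])
cv2.imwrite('pics/w2.png',grab_frame('wrist'));c=calibration('scene')
im=grab_frame('scene');u,v=proj(c,s['position']).astype(int);print(u,v)
a=cv2.resize(im[max(0,v-70):v+70,max(0,u-70):u+70],(560,560),interpolation=cv2.INTER_CUBIC);cv2.imwrite('pics/s2.png',a)
print(delta([.5192,-.027,.155],s))
E
```

```text
[0.51535097 0.30902186 0.14709506] [ 3.14087592e+00  1.88720401e-03 -3.10397238e+00] [ 0.40522759  0.60746892 -1.35526705] [-0.05  0.74 -0.91  1.71  0.67  1.03  0.41] 0.016302706511600994
225 240
[ 0.011  -0.4199 -0.0102]
```

View pics/s2.png

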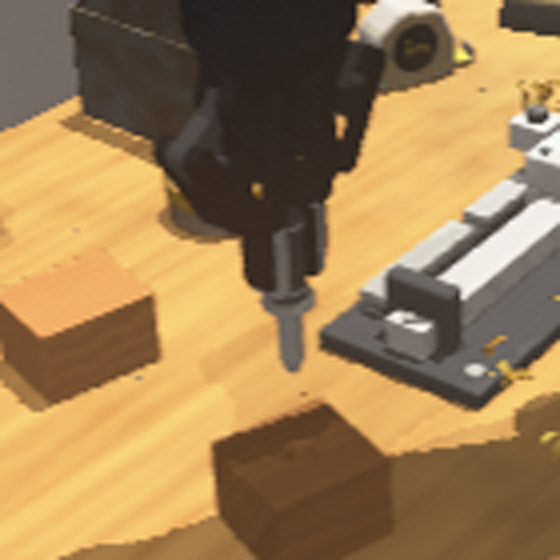

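The pin is held straight. Moving above the fork.

Request:
move_arm(jaw=[255,255,255,255,255,255,255,255,255,255], dp=[[0.0014,-0.03,0],[0.0014,-0.055,0],[0.0014,-0.06,0],[0.0014,-0.065,0],[0.0014,-0.065,0],[0.0014,-0.06,0],[0.0014,-0.055,0],[0.001,-0.03,0],[0,0,0],[0,0,0]], rotation=[[0,0,0],[0,0,0],[0,0,0],[0,0,0],[0,0,0],[0,0,0],[0,0,0],[0,0,0],[0,0,0],[0,0,0]])

```text
clock: 7.88
position: [0.5187, -0.0265, 0.1453]
tool_rot: [3.141, -0.001, -3.103]
force: [-0.1, 0.2, -1.3]
grip_width: 0.0164
```

```bash
python3 - <<'E'
from h import *
import pickle
s=bot.observe();print(s['position'],s['tool_rot'],s['force'])
c=calibration('wrist');w=grab_frame('wrist');pickle.dump(c,open('c3.pkl','wb'));cv2.imwrite('pics/w3.png',w)
c2=calibration('scene');pickle.dump(c2,open('cs.pkl','wb'));im=grab_frame('scene');cv2.imwrite('pics/s3.png',im)
h=[.5192,-.027,.057];print('hole pred wrist',proj(c,h),'scene',proj(c2,h),'pinbottom',proj(c,s['position']-[0,0,.0495]),proj(c2,s['position']-[0,0,.0495]))
u,v=proj(c2,h).astype(int)
a=cv2.resize(im[v-50:v+30,u-50:u+50],(500,400),interpolation=cv2.INTER_CUBIC)
b=cv2.resize(w[100:340,180:360],(300,400),interpolation=cv2.INTER_CUBIC)
print('scene crop origin',u-50,v-50)
cv2.imwrite('pics/j3.png',np.hstack([a,b]))
E
```

```text
[ 0.51868497 -0.02652921  0.14531369] [ 3.14088948e+00 -6.00672166e-04 -3.10308934e+00] [-0.09058742  0.20206055 -1.29893866]
hole pred wrist [268.7 215.6] scene [318.7 210.5] pinbottom [269.5 237.8] [319.5 196.6]
scene crop origin 268 160
```

View pics/j3.png

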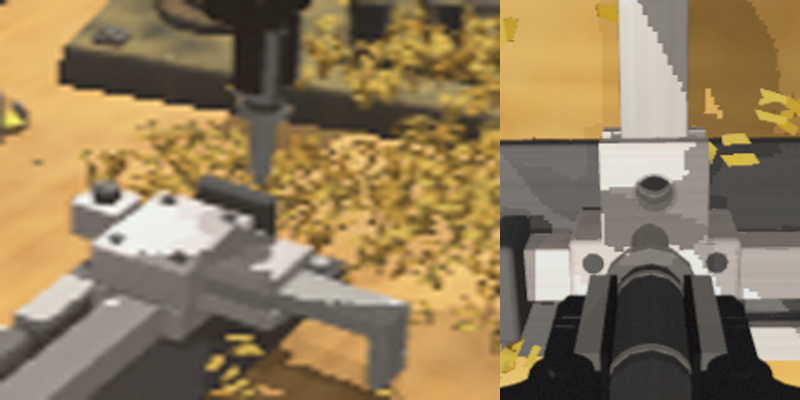

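Wrist: hole at about (273,215), and the pin tip at (271,~240) comes out some 2 mm right of the hole in world y. I'll lower to just above and check once more.

Request:
move_arm(jaw=[255,255,255,255], dp=[[0,0.0022,0.02],[0,0,0.02],[0,0,0],[0,0,0]], rotation=[[0,0,0],[0,0,0],[0,0,0],[0,0,0]])

```text
clock: 8.48
position: [0.5189, -0.0253, 0.1137]
tool_rot: [3.141, -0.0, -3.103]
force: [0.8, -0.5, -0.7]
grip_width: 0.0163
```

```bash
python3 - <<'E'
from h import *
import pickle
c=pickle.load(open('c3.pkl','rb'));print('hole w3',ray(c,273,215.2,.057))
s=bot.observe();print(s['position'],s['force'])
c=calibration('wrist');w=grab_frame('wrist');pickle.dump(c,open('c4.pkl','wb'));cv2.imwrite('pics/w4.png',w)
c2=calibration('scene');im=grab_frame('scene')
h=[.519,-.0243,.057];t=s['position']-[0,0,.0495];print('hole pred',proj(c,h),proj(c2,h),'tip',t,proj(c,t),proj(c2,t))
u,v=proj(c2,h).astype(int)
a=cv2.resize(im[v-35:v+15,u-25:u+25],(400,400),interpolation=cv2.INTER_CUBIC)
b=cv2.resize(w[180:280,220:320],(400,400),interpolation=cv2.INTER_CUBIC)
print('scene crop origin',u-25,v-35)
cv2.imwrite('pics/j4.png',np.hstack([a,b]))
E
```

```text
hole w3 [ 0.5188 -0.0242  0.057 ]
[ 0.51887148 -0.02528371  0.11365888] [ 0.78345483 -0.51479971 -0.72828503]
hole pred [271.2 233.3] [318.2 210.9] tip [ 0.51887148 -0.02528371  0.06415888] [269.5 237.8] [318.6 208.2]
scene crop origin 293 175
```

View pics/j4.png

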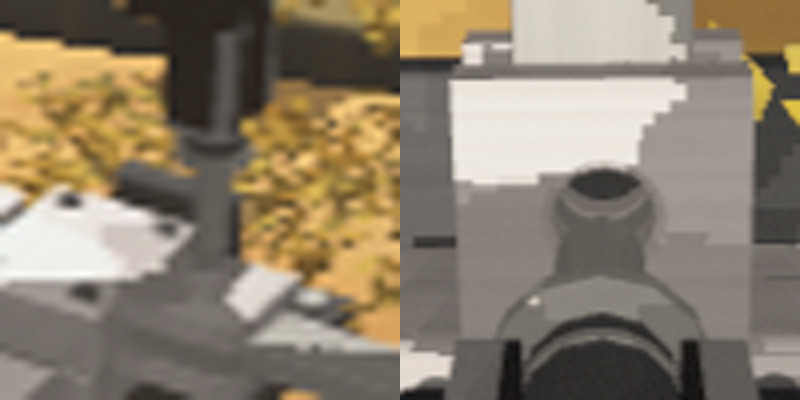

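Tip (270.5) and hole (271) line up within half a mm. Lowering.

Request:
move_arm(jaw=[255,255,255,255,255], dp=[[0,0.0006,0.006],[0,0,0.006],[0,0,0.006],[0,0,0.006],[0,0,0]], rotation=[[0,0,0],[0,0,0],[0,0,0],[0,0,0],[0,0,0]])

```text
clock: 9.2
position: [0.5186, -0.025, 0.0941]
tool_rot: [3.141, -0.001, -3.104]
force: [-1.1, 0.1, -0.5]
grip_width: 0.0163
```

Request:
move_arm(jaw=[255,255,255,255,255], dp=[[0,0,0.007],[0,0,0.007],[0,0,0.007],[0,0,0.004],[0,0,0]], rotation=[[0,0,0],[0,0,0],[0,0,0],[0,0,0],[0,0,0]])

```text
clock: 9.82
position: [0.5187, -0.025, 0.0743]
tool_rot: [3.141, -0.0, -3.104]
force: [-0.5, -0.9, -1.6]
grip_width: 0.0168
```

Request:
move_arm(jaw=[255,255,255,255,255], dp=[[0,0,0.002],[0,0,0.002],[0,0,0.002],[0,0,0],[0,0,0]], rotation=[[0,0,0],[0,0,0],[0,0,0],[0,0,0],[0,0,0]])

```text
clock: 10.45
position: [0.5188, -0.025, 0.0697]
tool_rot: [3.142, -0.0, -3.104]
force: [-0.3, 0.3, -1.7]
grip_width: 0.0165
```

Request:
move_arm(jaw=[255,255,255,255], dp=[[0,0,0.0015],[0,0,0.001],[0,0,0],[0,0,0]], rotation=[[0,0,0],[0,0,0],[0,0,0],[0,0,0]])

```text
clock: 10.95
position: [0.5191, -0.025, 0.0691]
tool_rot: [-3.14, 0.001, -3.104]
force: [-9.0, -1.5, 34.3]
grip_width: 0.0165
```

Seated (34 N). Easing off, then sliding left.

Request:
move_arm(jaw=[255,255,255,255], dp=[[0,0,-0.0013],[0,0,0],[0,0.005,0],[0,0.005,0]], rotation=[[0,0,0],[0,0,0],[0,0,0],[0,0,0]])

```text
clock: 11.45
position: [0.5187, -0.0173, 0.0692]
tool_rot: [-3.141, 0.0, -3.104]
force: [-3.7, -3.1, 13.0]
grip_width: 0.0164
```

Request:
move_arm(jaw=[255,255,255,255,255,255,255,255,255,255], dp=[[0,0.005,0],[0,0.006,0],[0,0.006,0],[0,0.006,0],[0,0.006,0],[0,0.006,0],[0,0.006,0],[0,0.006,0],[0,0.006,0],[0,0,0]], rotation=[[0,0,0],[0,0,0],[0,0,0],[0,0,0],[0,0,0],[0,0,0],[0,0,0],[0,0,0],[0,0,0],[0,0,0]])

```text
clock: 12.7
position: [0.5167, 0.0259, 0.0692]
tool_rot: [3.142, -0.0, -3.103]
force: [-6.9, 2.0, 16.2]
grip_width: 0.0165
```

```bash
python3 - <<'E'
from h import *
s=bot.observe();print(s['position'],s['force'])
c=calibration('top');im=grab_frame('top');cv2.imwrite('pics/t5.png',im)
cv2.imwrite('pics/t5c.png',np.vstack([cv2.resize(im[185:240,240:340],(800,440),interpolation=cv2.INTER_CUBIC)]))
print('slot pred crop',(proj(c,[.6019,.056,.02])-[240,185])*8)
E
```

```text
[0.51670768 0.02590368 0.06918603] [-6.91613506  2.0179123  16.22051618]
slot pred crop [307.2 140.8]
```

View pics/t5c.png

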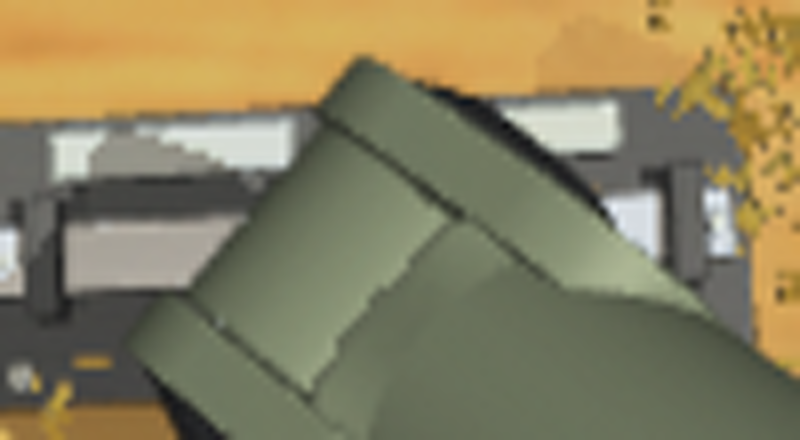

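The arm hides the carriage from above; going on by feel.

Request:
move_arm(jaw=[255,255,255,255,255,255], dp=[[0.0008,0.004,0],[0,0.004,0],[0,0.004,0],[0,0.003,0],[0,0.002,0],[0,0.002,0]], rotation=[[0,0,0],[0,0,0],[0,0,0],[0,0,0],[0,0,0],[0,0,0]])

```text
clock: 13.5
position: [0.5159, 0.0405, 0.0692]
tool_rot: [-3.141, 0.001, -3.104]
force: [-1.9, -1.9, 13.1]
grip_width: 0.0165
```

Request:
move_arm(jaw=[255,255], dp=[[0,0.0015,0],[0,0.0015,0]], rotation=[[0,0,0],[0,0,0]])

```text
clock: 13.75
position: [0.5158, 0.0429, 0.0692]
tool_rot: [-3.141, 0.001, -3.104]
force: [-3.2, -2.1, 13.1]
grip_width: 0.0167
```

Request:
move_arm(jaw=[255,255], dp=[[0,0.0015,0],[0,0.0015,0]], rotation=[[0,0,0],[0,0,0]])

```text
clock: 14.0
position: [0.5157, 0.0454, 0.0692]
tool_rot: [-3.141, 0.001, -3.104]
force: [-4.2, -0.7, 13.8]
grip_width: 0.0168
```

Request:
move_arm(jaw=[255,255], dp=[[0,0.001,0],[0,0.001,0]], rotation=[[0,0,0],[0,0,0]])

```text
clock: 14.25
position: [0.5156, 0.0471, 0.0692]
tool_rot: [-3.142, 0.001, -3.104]
force: [-3.0, -0.5, 13.3]
grip_width: 0.0168
```

Request:
move_arm(jaw=[255,255], dp=[[0,0.001,0],[0,0.001,0]], rotation=[[0,0,0],[0,0,0]])

```text
clock: 14.5
position: [0.5155, 0.049, 0.0692]
tool_rot: [3.141, 0.001, -3.103]
force: [-3.1, 1.8, 12.0]
grip_width: 0.0166
```

Request:
move_arm(jaw=[255,255], dp=[[0,0.001,0],[0,0.001,0]], rotation=[[0,0,0],[0,0,0]])

```text
clock: 14.75
position: [0.5155, 0.0507, 0.0692]
tool_rot: [3.141, 0.001, -3.103]
force: [-4.7, 0.6, 13.5]
grip_width: 0.0166
```

The force has turned to about zero/positive, so the ball is probably pulling in. Small steps now.

Request:
move_arm(jaw=[255,255], dp=[[0,0.0008,0],[0,0.0007,0]], rotation=[[0,0,0],[0,0,0]])

```text
clock: 15.0
position: [0.5154, 0.0514, 0.0692]
tool_rot: [-3.141, 0.0, -3.104]
force: [-3.6, -0.7, 13.0]
grip_width: 0.0166
```

Request:
move_arm(jaw=[255,255], dp=[[0,0.0008,0],[0,0.0007,0]], rotation=[[0,0,0],[0,0,0]])

```text
clock: 15.25
position: [0.5154, 0.0524, 0.0692]
tool_rot: [-3.141, 0.0, -3.104]
force: [-4.2, -3.5, 14.9]
grip_width: 0.0166
```

Request:
move_arm(jaw=[255,255,255], dp=[[0,0.0006,0],[0,0.0006,0],[0,0,0]], rotation=[[0,0,0],[0,0,0],[0,0,0]])

```text
clock: 15.62
position: [0.5154, 0.053, 0.0692]
tool_rot: [-3.14, 0.0, -3.104]
force: [-4.6, -4.0, 15.4]
grip_width: 0.0167
```

```bash
python3 - <<'E'
from h import *
s=bot.observe();print(s['position'],s['force'])
w=grab_frame('wrist');im=grab_frame('scene');c=calibration('scene')
u,v=proj(c,[.605,.056,.04]).astype(int);print(u,v)
a=cv2.resize(im[v-30:v+30,u-30:u+30],(400,400),interpolation=cv2.INTER_CUBIC)
cv2.imwrite('pics/j6.png',np.hstack([a,cv2.resize(w[80:380,120:420],(400,400))]))
E
```

```text
[0.51536704 0.05296577 0.06919345] [-4.58907766 -4.03947496 15.36623741]
270 219
```

View pics/j6.png

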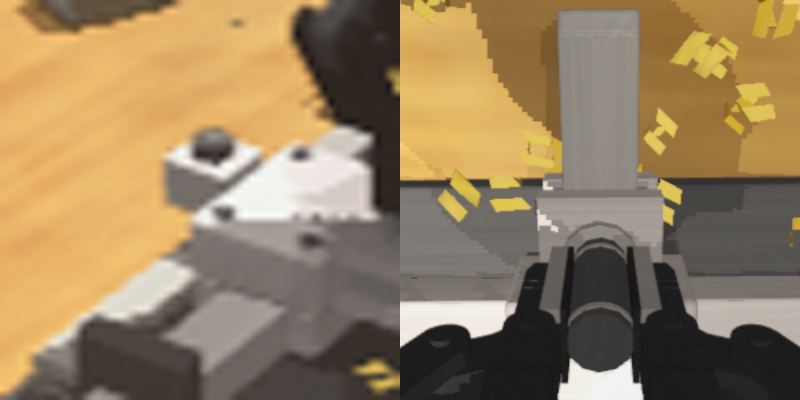

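Scene: the ear now stands over the notch, with no strip gap visible on its left. I'll confirm the soft stop with a slightly harder push.

Request:
move_arm(jaw=[255,255,255], dp=[[0,0.0006,0],[0,0.0004,0],[0,0,0]], rotation=[[0,0,0],[0,0,0],[0,0,0]])

```text
clock: 16.1
position: [0.5153, 0.0533, 0.0692]
tool_rot: [-3.14, 0.0, -3.104]
force: [-4.2, -6.2, 16.6]
grip_width: 0.0165
```

Soft stop confirmed: 6 N with hardly any motion, against 2–3 N sliding. Relaxing the push so the ball settles.

Request:
move_arm(jaw=[255,255,255,255], dp=[[0,-0.001,0],[0,-0.001,0],[0,0,0],[0,0,0]], rotation=[[0,0,0],[0,0,0],[0,0,0],[0,0,0]])

```text
clock: 16.6
position: [0.5154, 0.0527, 0.0692]
tool_rot: [-3.141, 0.0, -3.104]
force: [-3.9, -2.0, 13.3]
grip_width: 0.0166
```

```bash
python3 - <<'E'
from h import *
s=bot.observe();print(s['position'],s['force'],s['grip_width'],s['clock'])
im=grab_frame('scene');c=calibration('scene')
a=cv2.resize(im[189:249,240:300],(400,400),interpolation=cv2.INTER_CUBIC)
u,v=proj(c,[.515,.053,.057]).astype(int)
b=cv2.resize(im[v-30:v+30,u-30:u+30],(400,400),interpolation=cv2.INTER_CUBIC)
cv2.imwrite('pics/j7.png',np.hstack([a,b]))
E
```

```text
[0.51538173 0.05271054 0.06922474] [-3.90209912 -2.04293733 13.25382568] 0.016585414768119408 16.6
```

View pics/j7.png

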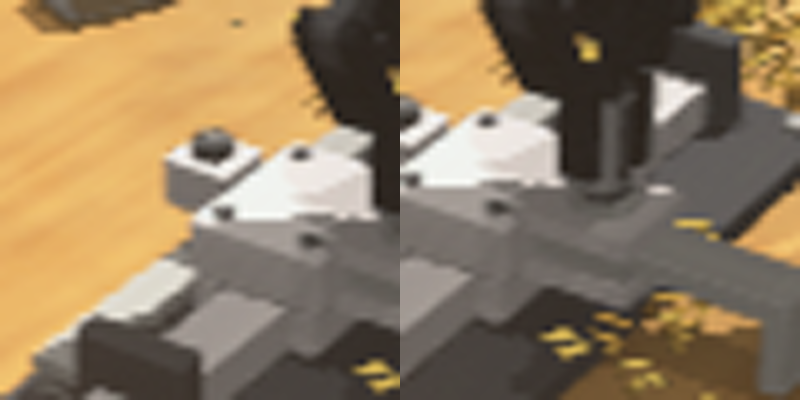

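The flange rests on the fork, the carriage stayed in place when I relaxed the push, and its travel matches the ~77 mm ball-to-notch distance measured beforehand. Handing in.

```bash
python3 -c "
from workcell import workorder
print(workorder.job_done())"
```

```text
the job is handed in; nothing more can be done
None
```

The pin is through the fork and lug with its head home. The carriage is in the notch, and I handed the job in at about 16.7 s with the gripper still holding the head.

- **Pin home:** it met firm contact at 34 N when its flange reached the fork, which I then eased to about 13 N. The last picture shows the flange on the fork.
- **Notch:** sliding took about 2–3 N. The push then dropped to zero and slightly reversed as the ball pulled in, then rose to 6.2 N with hardly any movement. I relaxed it to about 2 N. The tool had moved about 77.7 mm, against the roughly 77 mm measured from ball to notch beforehand.
- **Not seen directly:** the ball itself is hidden under the ear, so the notch rests on feel, the travel and the ear's position. The measured opening on the head was 16.5 mm, against its stated 18 mm, but the hold never slipped. A steady side force of about 4 N remained.
- **Bystanders:** I planned no move onto the tin, tape measure, offcut or screwdriver. I did not check their positions afterwards.

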